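# Load the tile tumbler, screw its captive cap tight and start it

## Robot

A 6-joint arm with a two-finger parallel gripper is mounted at the origin on a cart in front of the work surface, level with it; the furniture and walls round the work are solid. World frame = base frame: x ahead of the robot, y to its left, z up, the work surface at z = 0. Lengths are in m, angles in rad, forces in N, time in s.
With the tool pointing down it reaches from about 0.3 to 0.875 m from the base axis. Payload 6.4 kg.
Tool frame: the origin (TCP) lies at the very end of the fingers, on their centre line; the grasp point (between the pads) lies tcp_to_grasp behind it (tcp_to_grasp is the distance from the TCP to the grasp point, in m); x points along the fingers, z is the direction in which the jaws open and shut, and the axes are right-handed (so a half turn about x gives the same grasp; the last joint's range is limited). The gripper opens to 85 mm and grips with 20 to 120 N. Pads are 22 mm wide; open, the fingers measure 114 mm over their backs; the gripper's body (76 mm by 85 mm) begins 54 mm behind the grasp point. The pads swing forward as they close: fully open they stand 13 mm farther back than shut.
Start: joints at [-1.541, 0.181, 1.607, -0, 1.354, -0.206], TCP at [0.134, -0.559, 0.231] pointing down, gripper open.
Joint ranges: [-2.99, 2.99], [-0.89, 2.07], [0.3, 2.58], [-1.14, 4.28], [0, 2.63], [-3.12, 3.12]. Speed limits (rad/s): [2.57, 2.57, 3.01, 3.14, 3.14, 3.14].

## Interface

Orientations are given as [roll, pitch, yaw] about the fixed x, y, z axes, in that order (R = Rz(yaw) Ry(pitch) Rx(roll)).
In Python, from rig import * gives the robot as it stands.
- The arm moves only by the tool play_rows, never from a script. Its arguments are lists of equal length, an entry for each row: "hand": the closure, from -1 (fully open) to 1 (shut); "delta_pos": the shift along the world's x, y, z in units of 40 mm (1.0 is 40 mm), a list of three; "twist": the turn, a rotation vector about the world's x, y, z in rad, a list of three. A call has 1 to 10 rows; each row is the pose to reach, as a shift and turn from the pose commanded when the call began; what a row does not reach only later rows make up. A row lasts 1/12 s, in which the tool goes at most 41.7 mm and 7.16 degrees, less where a joint would pass 70% of its speed; a pose out of reach is approached as far as the arm can. A call with a gripper value outside its range is refused whole. The fingers move at their own pace and stop on an object; "grip_force" is the grip in N (left out, the last holds). Time passes only in rows, so rows that repeat a pose let the fingers close. It gives the time, the measured TCP pose, the force and the opening at its end, in the units of the state.
- get_obs(): the state, without advancing time (a new reading comes with each control period).
- grab_frame(name): name is "scene" or "top" or "wrist"; returns (picture, depth): 400x640x3 uint8, blue, green, red; 400x640 float32, m along the optical axis (not along the pixel's ray), 0 where there is no reading.
- camera_info(name): a dict with "K" (3x3 intrinsics, pixels), "rvec" (rotation vector, rad) and "tvec" (3), from world to camera coordinates, as OpenCV has them; the wrist camera has in their place "T_tool_cam" (4x4, takes a point from camera to tool coordinates, whose origin is the TCP and whose axes are the tool frame's). Camera axes: x right, y down, z forward; pixel columns grow to the right and rows downward; lengths in m; the calibration is good to about 2 mm. A picture is of the moment at which its call begins: read the wrist's pose just before it. camera_info takes no time and is no camera call.
- job_done(): hands the job in, once; it reports no verdict.
Trained networks look in the newest picture that a camera, given by its name, has taken for a name from the list of things; names that differ only in an ending like _2 or _b are one class to them, and where a whole thing is asked for, a point or a joint stands for the part that bears it (a point fixed in the world has none). Each returns a list of dicts, best first, with "score" (0 to 1); they miss things now and then, are a little off and sometimes report something else, mostly with a low value. They report only what shows in the picture. A call takes as long as a camera call.
- masks_of(query, camera): "region" (400x640 bool, what is visible of it) and "extent" ([left, top, width, height] in pixels, round what is visible of it).
The state is a dict: "clock": time; "joints": joint angles; "qvel": joint speeds; "joint_efforts": joint torques, N m; "tcp_pos": TCP position; "orientation": TCP orientation; "ft_force": force on the tool from outside, world axes, zero at the start; "ft_torque": the same for the moment, N m; "opening": finger opening in m.
Only numpy, scipy, OpenCV 4.12 (cv2) and the standard library are available. Lean on these libraries where they do the work, as an engineer would, in place of code of your own. Each camera call takes 0.05 s, during which the arm holds its last target. There are 200 camera calls.

## Task

Put the gold tile into the open pot of the tile tumbler, swing the lid shut, and turn the winged blue screw cap clockwise until it stops, fully tight, with its wings in line with the lid's red tab. Only then push the green start button fully down and release it. Leave the other tiles and the jars where they are.

Things in the scene. Friction and masses are not known exactly. Their poses are not given: they have to be found in the camera images.
- tumbler: bench tumbler, fixed to the desk: grey base 150 (x) x 240 (y) mm, top face 36 mm above the desk, with a white round pot on it. Origin: centre of the underside; x points away from the robot at yaw 0, y left, z up. Pot axis at (0, 45) mm, green button at (-10, -85) mm
- pot_mouth (a point): centre of the pot's round mouth, level with the rim, 100 mm above the desk; inner diameter 72 mm, neck outer diameter 80 mm
- pot_floor (a point): centre of the pot's inner floor, 60 mm below its rim
- lid_hinge (a point): middle of the lid's hinge line, 60 mm behind (+x of the tumbler) the pot axis and 104 mm above the desk; hinge line along the tumbler's y
- lid (a joint): lid angle, rad: 0 shut (level on the pot), grows as it opens up and back, about 1.57 upright, at most 2.05. The lid is a steel ring 100 mm across and 5 mm thick that carries the screw cap; its stiff hinge holds it when open, below about 1 rad it falls shut by its own weight
- lid_tab (a point): outer end of the lid's red tab (26 mm wide, 5 mm thick), 124 mm from the hinge line; at the top when the lid stands open
- cap (a joint): turn of the blue screw cap in the lid, rad: 0 loosest, grows clockwise (seen from above with the lid shut), 1.75 is the stop, fully tight; it stays where it is left and takes about 4 N at a wing's end
- cap_top (a point): on the cap's axis (60 mm from the hinge line), on the top edge of its wing bar; 135 mm above the desk when the lid is shut. Cap 85 mm across, its flat top 19 mm below this point. The wing bar stands on the cap: 80 mm long across the middle, 10 mm thick, 19 mm high
- wing_tip (a point): end of the wing that has a white mark, 40 mm from the cap's axis, half-way up the wing; with the lid shut it lies to the right (-y of the tumbler) when loose and goes clockwise to the front (-x), over the red tab, when tight
- start (a joint): travel of the green push button, m: 0 released, 0.006 fully down, a spring returns it; fully down takes 5 N
- start_top (a point): centre of the green button's top, 28 mm across; it is pressed straight down
- gold_tile: yellow-gold glass tile 24x24x8 mm lying flat on the desk; origin at the centre of its underside, sides along its x and y
- sky_tile: light blue tile 21x21x8 mm, to be left alone; origin under its centre
- teal_tile: dark teal tile 27x27x8 mm, to be left alone; origin under its centre
- white_tile: white tile 21x21x8 mm, to be left alone; origin under its centre
- aqua_jar: glass jar of pale blue tiles with a white lid, 55 mm across, 74 mm high, to be left alone; origin under its centre
- red_jar: glass jar of red tiles with a black lid, 49 mm across, 59 mm high, to be left alone; origin under its centre

How it is judged:
On the way, in this order (a step that is already met when the one before it is completed fails the run):
1. the gold tile lies in the pot, released (horizontal distance between gold_tile and pot_floor below 0.04 m and z of gold_tile in the frame of pot_floor below 0.03 m and contact force between the fingers and gold_tile below 0.1 N), for 0.2 s.
2. the lid is shut (value of joint lid below 0.04 rad), for 0.2 s.
3. the screw cap is fully tight on the shut lid (value of joint cap above 1.6 rad and value of joint lid below 0.04 rad), for 0.2 s.
4. the start button is fully down (value of joint start above 0.005 m), for 0.05 s.
5. the start button is released (value of joint start below 0.0015 m), for 0.1 s.
At the end, for the whole second after the job is handed in: the gold tile rests inside the pot (within 40 mm of its axis, under 30 mm above its floor), the lid is shut (under 0.04 rad), the screw cap is tight (over 1.6 of 1.75 rad) and the button is up again (under 1.5 mm) (all of step 3 and horizontal distance between gold_tile and pot_floor below 0.04 m and z of gold_tile in the frame of pot_floor below 0.03 m and linear speed of gold_tile below 0.02 m/s and value of joint start below 0.0015 m); the robot touches nothing.
It fails at once if the start button is pressed while the cap is not tight (value of joint start above 0.003 m and value of joint cap below 1.6 rad).
It fails at once if another tile is shifted by more than 30 mm (distance of any of sky_tile, teal_tile, white_tile from where it was at the start of the episode above 0.03 m).
It fails at once if a jar is shifted by more than 30 mm or tipped (distance of any of aqua_jar, red_jar from where it was at the start of the episode above 0.03 m or angle between any of aqua_jar, red_jar's own z axis and vertical above 0.5 rad).
It also fails if it takes over 54 s, if anything falls off the work surface, if the arm or the gripper's body presses on something with over 40 N, if the wrist force passes 120 N, or if a joint passes its speed limit or range.

## Working session

There is one attempt and no reset: what is moved stays moved. The work goes in short steps, Python scripts to look and compute and a tool call to move; the robot and the scene stay as the last step left them, time stands still between calls to the robot, and variables do not carry over. Pictures are saved under pics/ and viewed, about 8 in all and at most 12, crops included, and the job is handed in when it is done.

Besides the shell and the picture viewer there is one more tool, called after "Call:" by a JSON object that holds its "fn" and its "kwargs". play_rows: Moves the arm, as the interface text tells. Its arguments: {"type":"object","properties":{"hand":{"type":"array","items":{"type":"number"}},"delta_pos":{"type":"array","items":{"type":"array","items":{"type":"number"}}},"twist":{"type":"array","items":{"type":"array","items":{"type":"number"}}},"grip_force":{"type":"number"}},"required":["hand","delta_pos","twist"]}

```bash
mkdir -p pics; cat > h.py <<'E'
from rig import *
import numpy as np, cv2
from scipy.spatial.transform import Rotation as R
def cam(name):
    c=camera_info(name);K=np.array(c["K"])
    if "rvec" in c:
        Rm=cv2.Rodrigues(np.array(c["rvec"],float))[0];t=np.array(c["tvec"]).ravel()
        return K,Rm.T,-Rm.T@t
    o=get_obs();T=np.array(c["T_tool_cam"]);Rt=R.from_euler('xyz',o["orientation"]).as_matrix()
    return K,Rt@T[:3,:3],Rt@T[:3,3]+np.array(o["tcp_pos"])
def cloud(depth,KRt):
    K,Rw,p=KRt;v,u=np.mgrid[:400,:640]
    d=np.stack([(u-K[0,2])/K[0,0],(v-K[1,2])/K[1,1],np.ones_like(u,float)],-1)*depth[...,None]
    return d@Rw.T+p
E
cat > a.py <<'E'
from h import *
o=get_obs();print({k:np.round(v,3).tolist() for k,v in o.items()})
ims=[]
for n in ["scene","top"]:
    k=cam(n);im,d=grab_frame(n);P=cloud(d,k);np.savez(n+".npz",im=im,d=d,P=P)
    cv2.imwrite(f"pics/{n}0.png",im)
    for q in ["gold_tile","tumbler","lid","lid_tab","cap","wing_tip","start","sky_tile","teal_tile","white_tile","aqua_jar","red_jar"]:
        for m in masks_of(q,n)[:2]:
            g=m["region"]&(d>0)
            if g.sum()==0: continue
            X=P[g];print(n,q,round(m["score"],2),m["extent"],"med",np.median(X,0).round(3),"lo",np.percentile(X,3,axis=0).round(3),"hi",np.percentile(X,97,axis=0).round(3))
try: print(tcp_to_grasp)
except Exception as e: print(e)
E
python3 a.py
```

```text
{'clock': 0.0, 'joints': [-1.541, 0.182, 1.608, 0.0, 1.354, -0.206], 'qvel': [-0.001, -0.001, 0.001, -0.001, 0.0, -0.002], 'joint_efforts': [-0.001, -44.487, -35.134, -0.0, 0.009, -0.0], 'tcp_pos': [0.134, -0.559, 0.23], 'orientation': [2.934, 1.569, 1.599], 'ft_force': [0.329, -0.339, 0.04], 'ft_torque': [0.029, 0.026, 0.023], 'opening': 0.085}
scene gold_tile 0.64 [330.5, 288.7, 17.7, 16.2] med [0.44  0.251 0.006] lo [ 0.428  0.234 -0.002] hi [0.454 0.262 0.009]
scene tumbler 0.74 [327.1, 124.3, 88.5, 109.7] med [ 0.522 -0.028  0.042] lo [ 0.446 -0.191  0.012] hi [0.613 0.034 0.192]
scene lid 0.74 [331.3, 128.1, 27.1, 49.8] med [ 0.599 -0.039  0.16 ] lo [ 0.581 -0.266  0.001] hi [0.727 0.002 0.213]
scene lid 0.35 [329.7, 131.0, 24.8, 37.2] med [ 0.598 -0.039  0.162] lo [ 0.586 -0.079  0.127] hi [ 0.618 -0.005  0.197]
scene lid_tab 0.92 [328.4, 124.2, 29.3, 51.1] med [ 0.599 -0.037  0.163] lo [ 0.581 -0.083  0.106] hi [0.618 0.002 0.212]
scene cap 0.84 [330.6, 131.5, 25.5, 37.2] med [ 0.598 -0.04   0.162] lo [ 0.586 -0.079  0.128] hi [ 0.618 -0.005  0.197]
scene wing_tip 0.91 [325.5
[... 1797 characters left out ...]
4.5, 174.1, 41.1, 19.9] med [ 0.602 -0.042  0.165] lo [ 0.589 -0.083  0.125] hi [ 0.631 -0.007  0.198]
top start 0.48 [414.8, 219.8, 11.1, 13.5] med [ 0.508 -0.171  0.057] lo [ 0.496 -0.184  0.047] hi [ 0.521 -0.16   0.062]
top teal_tile 0.63 [355.0, 171.9, 39.8, 27.8] med [ 0.603 -0.044  0.166] lo [ 0.582 -0.088  0.106] hi [ 0.628 -0.003  0.22 ]
top white_tile 0.53 [255.2, 205.6, 5.4, 11.3] med [0.57  0.247 0.007] lo [0.559 0.236 0.002] hi [0.578 0.255 0.013]
top aqua_jar 0.63 [245.0, 145.2, 16.9, 23.6] med [0.705 0.252 0.072] lo [0.686 0.23  0.014] hi [0.733 0.275 0.078]
top red_jar 0.69 [177.0, 160.1, 23.2, 23.6] med [0.67  0.419 0.056] lo [0.651 0.402 0.007] hi [0.692 0.443 0.062]
0.0187
```

```bash
python3 - <<'E'
from h import *
s=np.load("scene.npz");t=np.load("top.npz")
a=cv2.resize(s["im"][110:350,170:430],(520,480),interpolation=cv2.INTER_CUBIC)
b=cv2.resize(t["im"][130:290,170:440],(800,474))
cv2.imwrite("pics/s1.png",a);cv2.imwrite("pics/t1.png",b)
P=t["P"]
# tumbler base top: points z 0.03..0.042 in region
m=(abs(P[...,2]-.036)<.005)&(P[...,0]>.4)&(P[...,0]<.68)&(P[...,1]<.1)&(P[...,1]>-.3)
n,l,st,c=cv2.connectedComponentsWithStats(m.astype(np.uint8));k=1+np.argmax(st[1:,4])
print(st[k]);print(cv2.minAreaRect((P[l==k][:,:2]*1000).astype(np.float32)))
m=(abs(P[...,2]-.1)<.005)&(P[...,0]>.4)&(P[...,0]<.68)&(P[...,1]<.1)&(P[...,1]>-.2)
X=P[m];print("rim",m.sum(),X.min(0),X.max(0),cv2.minEnclosingCircle((X[:,:2]*1000).astype(np.float32)))
# lid ring
for N in (s,t):
    P=N["P"];m=(P[...,2]>.12)&(P[...,2]<.25)&(P[...,0]>.55)&(P[...,0]<.7)&(P[...,1]<.05)&(P[...,1]>-.13)
    X=P[m]
    for z0 in np.arange(.12,.24,.01):
        Y=X[abs(X[:,2]-z0)<.005]
        if len(Y): print(round(z0,2),len(Y),Y.min(0).round(3),Y.max(0).round(3))
    im=N["im"].astype(int);r=(im[...,2]>im[...,1]+60)&(im[...,2]>im[...,0]+60)&m
    print("red",r.sum(),P[r].mean(0),P[r].min(0),P[r].max(0))
E
```

```text
[ 339  196   92   57 3430]
((521.3535766601562, -88.37540435791016), (238.64913940429688, 147.46337890625), 88.40084838867188)
rim 187 [ 0.48400027 -0.08292002  0.09504325] [ 0.58843081 -0.00276553  0.10495248] ((537.4654541015625, -44.40251541137695), 54.481746673583984)
0.12 23 [ 0.583 -0.07   0.12 ] [ 0.589 -0.013  0.125]
0.13 64 [ 0.585 -0.079  0.125] [ 0.594 -0.003  0.135]
0.14 84 [ 0.586 -0.09   0.135] [0.596 0.002 0.145]
0.15 115 [ 0.59  -0.09   0.145] [0.627 0.005 0.155]
0.16 97 [ 0.594 -0.091  0.155] [0.611 0.007 0.165]
0.17 100 [ 0.596 -0.091  0.165] [0.613 0.005 0.175]
0.18 90 [ 0.599 -0.088  0.175] [0.618 0.004 0.185]
0.19 90 [ 0.603 -0.081  0.185] [0.621 0.    0.195]
0.2 62 [ 0.607 -0.074  0.195] [ 0.616 -0.01   0.205]
0.21 32 [ 0.611 -0.057  0.205] [ 0.621 -0.026  0.215]
0.22 20 [ 0.613 -0.054  0.215] [ 0.62  -0.032  0.221]
red 40 [ 0.61565807 -0.04125302  0.2152656 ] [ 0.61230931 -0.05425955  0.2083701 ] [ 0.62147452 -0.03161495  0.22144319]
0.12 20 [ 0.587 -0.07   0.12 ] [ 0.591 -0.013  0.125]
0.13 46 [ 0.587 -0.083  0.125] [ 0.592 -0.008  0.135]
0.14 66 [ 0.59  -0.087  0.135] [ 0.597 -0.002  0.145]
0.15 92 [ 0.592 -0.092  0.145] [0.631 0.001 0.155]
0.16 109 [ 0.595 -0.095  0.155] [0.633 0.004 0.165]
0.17 96 [ 0.599 -0.093  0.165] [0.628 0.003 0.175]
0.18 90 [ 0.601 -0.091  0.175] [0.618 0.001 0.185]
0.19 105 [ 0.605 -0.087  0.185] [ 0.624 -0.003  0.195]
0.2 77 [ 0.608 -0.078  0.195] [ 0.623 -0.011  0.205]
0.21 27 [ 0.613 -0.063  0.205] [ 0.618 -0.024  0.214]
0.22 43 [ 0.616 -0.057  0.215] [ 0.623 -0.034  0.224]
red 51 [ 0.6185253  -0.04493356  0.21732964] [ 0.61493336 -0.05698668  0.20495817] [ 0.62323227 -0.03362796  0.22375961]
```

View pics/s1.png

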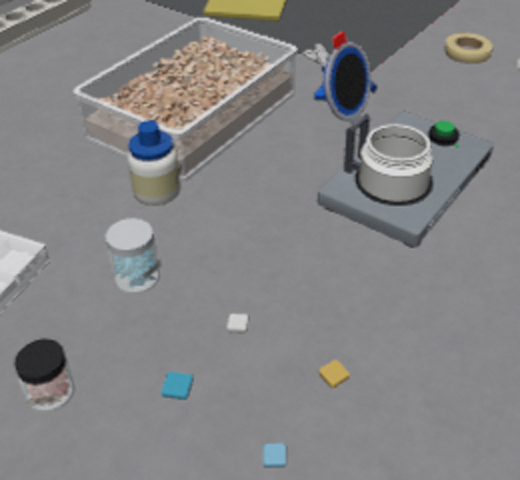

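View pics/t1.png

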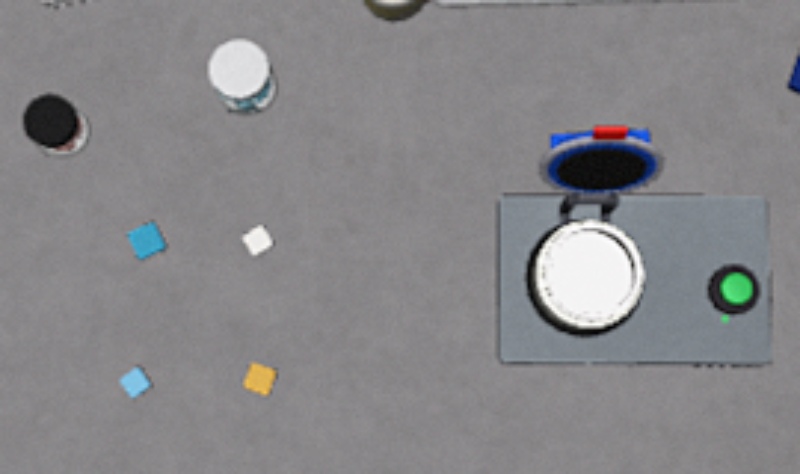

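```bash
python3 - <<'E'
from h import *
o=get_obs();print(R.from_euler('xyz',o["orientation"]).as_matrix().round(3))
for n in ("scene","top"):
    N=np.load(n+".npz");im=N["im"].astype(int);P=N["P"]
    g=(im[...,2]>im[...,0]+60)&(im[...,1]>im[...,0]+30)&(abs(P[...,0]-.442)<.03)&(abs(P[...,1]-.249)<.03)
    print(n,g.sum(),P[g].mean(0),cv2.minAreaRect((P[g][:,:2]*1000).astype(np.float32)))
E
```

```text
[[ 0.     0.972  0.234]
 [ 0.     0.234 -0.972]
 [-1.     0.    -0.   ]]
scene 123 [0.44169856 0.25069966 0.00615625] ((443.83270263671875, 248.66494750976562), (23.765491485595703, 29.49098777770996), 68.8301010131836)
top 82 [0.44357515 0.2485461  0.00663384] ((443.4521484375, 248.6675567626953), (25.32168197631836, 23.42559051513672), 70.20917510986328)
```

Call:
{"fn": "play_rows", "kwargs": {"hand": [-1,-1,-1,-1,-1,-1,-1,-1,-1,-1], "delta_pos": [[4,10,0],[4,10,0],[4,10,0],[4,10,0],[4,10,0],[4,10,0],[4,10,0],[4,10,0],[4,10,0],[4,10,0]], "twist": [[0,0,0.986],[0,0,0.986],[0,0,0.986],[0,0,0.986],[0,0,0.986],[0,0,0.986],[0,0,0.986],[0,0,0.986],[0,0,0.986],[0,0,0.986]]}}

```text
clock: 2.13
tcp_pos: [0.2893, -0.1705, 0.2316]
orientation: [-0.455, 1.569, -0.805]
ft_force: [1.4, 0.3, 0.3]
opening: 0.0856
```

Call:
{"fn": "play_rows", "kwargs": {"hand": [-1,-1,-1,-1,-1,-1,-1,-1,-1,-1], "delta_pos": [[3.7,10,-2],[3.7,10,-2],[3.7,10,-2],[3.7,10,-2],[3.7,10,-2],[3.7,10,-2],[3.7,10,-2],[3.7,10,-2],[3.7,10,-2],[3.7,10,-2]], "twist": [[0,0,0],[0,0,0],[0,0,0],[0,0,0],[0,0,0],[0,0,0],[0,0,0],[0,0,0],[0,0,0],[0,0,0]]}}

```text
clock: 2.97
tcp_pos: [0.4315, 0.2143, 0.1542]
orientation: [0.4, 1.57, 0.051]
ft_force: [2.4, -0.5, 0.7]
opening: 0.0852
```

Call:
{"fn": "play_rows", "kwargs": {"hand": [-1,-1,-1,-1], "delta_pos": [[0,0,0],[0,0,0],[0,0,0],[0,0,0]], "twist": [[0,0,0],[0,0,0],[0,0,0],[0,0,0]]}}

```text
clock: 3.3
tcp_pos: [0.4311, 0.211, 0.1548]
orientation: [-0.103, 1.57, -0.453]
ft_force: [0.5, -1.3, 0.4]
opening: 0.0853
```

```bash
cat > tile.py <<'E'
from h import *
import sys
o=get_obs();k=cam("wrist");im,d=grab_frame("wrist");P=cloud(d,k);i=im.astype(int)
print(o["tcp_pos"],o["joints"],R.from_euler('xyz',o["orientation"]).as_matrix().round(3)[:,2])
g=(i[...,2]>i[...,0]+60)&(i[...,1]>i[...,0]+30)&(d>0)&(d<.5)
n,l,st,c=cv2.connectedComponentsWithStats(g.astype(np.uint8));q=1+np.argmax(st[1:,4]);g=l==q
g&=P[...,2]>.004
print(g.sum(),st[q],P[g].mean(0),cv2.minAreaRect((P[g][:,:2]*1000).astype(np.float32)))
cv2.imwrite("pics/"+sys.argv[1],im)
E
python3 tile.py w1.png
```

```text
[0.43114685 0.21097404 0.154824  ] [ 2.07318950e-01  5.35683019e-02  1.91301431e+00 -3.04795943e-04
  1.17464791e+00  5.57387624e-01] [ 0.939 -0.343  0.   ]
804 [306 124  29  29 808] [0.44315212 0.2486817  0.00814172] ((443.3648376464844, 248.3450469970703), (23.68829345703125, 23.333049774169922), 69.05436706542969)
```

View pics/w1.png

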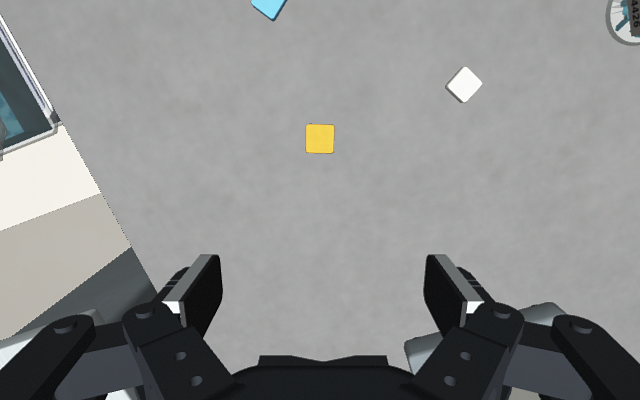

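Call:
{"fn": "play_rows", "kwargs": {"hand": [-1,-1,-1,0,0,0,0,0,0], "delta_pos": [[0.3,0.94,-1],[0.3,0.94,-2],[0.3,0.94,-3],[0.3,0.94,-3.5],[0.3,0.94,-3.78],[0.3,0.94,-3.78],[0.3,0.94,-3.78],[0.3,0.94,-3.78],[0.3,0.94,-3.78]], "twist": [[0,0,0],[0,0,0],[0,0,0],[0,0,0],[0,0,0],[0,0,0],[0,0,0],[0,0,0],[0,0,0]]}}

```text
clock: 4.1
tcp_pos: [0.4454, 0.2497, 0.0057]
orientation: [0.625, 1.566, 0.276]
ft_force: [0.4, 0.3, 0.7]
opening: 0.0424
```

Call:
{"fn": "play_rows", "kwargs": {"hand": [1,1,1,1,1,1,1], "delta_pos": [[0,0,0],[0,0,0],[0,0,0],[0,0,0],[0,0,0],[0,0,0],[0,0,0]], "twist": [[0,0,0],[0,0,0],[0,0,0],[0,0,0],[0,0,0],[0,0,0],[0,0,0]], "grip_force": 30}}

```text
clock: 4.68
tcp_pos: [0.4445, 0.2497, 0.005]
orientation: [0.522, 1.568, 0.173]
ft_force: [-1.0, -0.5, 8.3]
opening: 0.023
```

Call:
{"fn": "play_rows", "kwargs": {"hand": [1,1,1,1,1,1,1,1,1,1], "delta_pos": [[0,0,0.5],[0,0,1.4],[0,0,2.4],[0,-0.5,3.3],[0.3,-1.4,3.7],[0.6,-2.4,3.7],[0.9,-3.4,3.7],[1.2,-4.4,3.7],[1.5,-5.3,3.7],[1.8,-6.2,3.7]], "twist": [[0,0,0],[0,0,0],[0,0,0],[0,0,0],[0,0,0],[0,0,0],[0,0,0],[0,0,0],[0,0,0],[0,0,0]]}}

```text
clock: 5.52
tcp_pos: [0.5156, -0.0006, 0.1522]
orientation: [0.143, 1.569, -0.206]
ft_force: [0.3, 0.3, 0.6]
opening: 0.0227
```

Call:
{"fn": "play_rows", "kwargs": {"hand": [1,1,1,1], "delta_pos": [[0.1,-1,0],[0.1,-1,0],[0.1,-1,0],[0.1,-1,0]], "twist": [[0,0,0],[0,0,0],[0,0,0],[0,0,0]]}}

```text
clock: 5.85
tcp_pos: [0.5189, -0.0382, 0.1514]
orientation: [2.162, 1.57, 1.812]
ft_force: [0.1, -0.2, -0.8]
opening: 0.0226
```

```bash
python3 - <<'E'
from h import *
o=get_obs();k=cam("wrist");im,d=grab_frame("wrist");P=cloud(d,k)
print(o["tcp_pos"],o["opening"],o["ft_force"])
m=(abs(P[...,2]-.1)<.006)&(abs(P[...,0]-.522)<.08)&(abs(P[...,1]+.043)<.08)&(d>0)
X=P[m];print(m.sum(),X.min(0),X.max(0))
X=X[np.hypot(X[:,0]-.522,X[:,1]+.043)<.05]
from scipy.optimize import least_squares
print(least_squares(lambda p:np.hypot(X[:,0]-p[0],X[:,1]-p[1])-p[2],[.522,-.043,.038],loss='soft_l1',f_scale=.002).x)
cv2.imwrite("pics/w2.png",im)
E
```

```text
[ 0.51890951 -0.03824701  0.15139668] 0.022618016783036845 [ 0.12867554 -0.24408725 -0.82624376]
2825 [ 0.48210936 -0.07371845  0.09400075] [ 0.58975301 -0.00066517  0.1059816 ]
[ 0.52353923 -0.04056694  0.03762447]
```

View pics/w2.png

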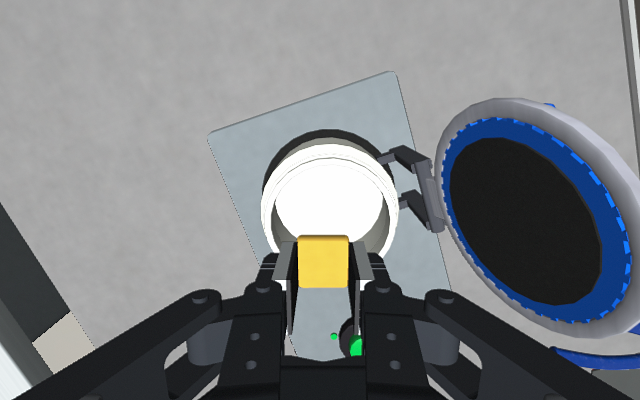

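Call:
{"fn": "play_rows", "kwargs": {"hand": [1,1,1,1,0.3,0.3,0.3,0.25,0.25,0.25], "delta_pos": [[0.08,-0.1,-0.5],[0.08,-0.1,-1],[0.08,-0.1,-1.45],[0.08,-0.1,-1.45],[0.08,-0.1,-1.45],[0.08,-0.1,-1.45],[0.08,-0.1,-1.45],[0.08,-0.1,-1.45],[0.08,-0.1,-0.8],[0.08,-0.1,0]], "twist": [[0,0,0],[0,0,0],[0,0,0],[0,0,0],[0,0,0],[0,0,0],[0,0,0],[0,0,0],[0,0,0],[0,0,0]]}}

```text
clock: 6.73
tcp_pos: [0.5205, -0.0419, 0.1502]
orientation: [-3.106, 1.566, 2.828]
ft_force: [0.5, -1.2, 0.2]
opening: 0.0318
```

Call:
{"fn": "play_rows", "kwargs": {"hand": [0.3,0.3,0.3,0.3], "delta_pos": [[0,-0.6,0.7],[0,-1.5,1],[0,-2,1],[0,-2,1]], "twist": [[0,0,0],[0,0,0],[0,0,0],[0,0,0]]}}

```text
clock: 7.07
tcp_pos: [0.5238, -0.1267, 0.1941]
orientation: [-0.316, 1.565, -0.668]
ft_force: [0.7, -0.5, 0.3]
opening: 0.0297
```

```bash
python3 - <<'E'
from h import *
print(get_obs()["tcp_pos"])
for n in ("wrist","scene","top"):
    k=cam(n);im,d=grab_frame(n);P=cloud(d,k);i=im.astype(int)
    g=(i[...,2]>i[...,0]+50)&(i[...,1]>i[...,0]+25)&(d>0)&(abs(P[...,0]-.522)<.05)&(abs(P[...,1]+.042)<.05)
    print(n,g.sum(),P[g].mean(0) if g.any() else "")
    cv2.imwrite(f"pics/{n}3.png",im)
E
```

```text
[ 0.52376064 -0.12670504  0.19407555]
wrist 897 [ 0.52182779 -0.04182723  0.04805483]
scene 0 
top 81 [ 0.52139933 -0.04184488  0.04721051]
```

Call:
{"fn": "play_rows", "kwargs": {"hand": [1,1,1,1,1,1,1,1,1,1], "delta_pos": [[0,0,1],[0,0,2],[0.5,0,2.7],[1.5,0.3,2.7],[2.4,0.7,2.7],[3.2,1.2,2.7],[3.9,1.8,2.7],[3.9,2.1,1.9],[3.9,2.1,1],[3.9,2.1,0.3]], "twist": [[0,0,0],[0,0,0],[0,0,0],[0,0,0],[0,0,0],[0,0,0],[0,0,0],[0,0,0],[0,0,0],[0,0,0]]}}

```text
clock: 8.05
tcp_pos: [0.6778, -0.0352, 0.2002]
orientation: [3.112, 1.568, 2.766]
ft_force: [0.0, -0.9, -0.2]
opening: -0.0002
```

Call:
{"fn": "play_rows", "kwargs": {"hand": [1,1,1,1,1,1,1,1,1,1], "delta_pos": [[0,0,0],[-0.4,0,0],[-0.8,0,0],[-1.2,0,0],[-1.6,0,0],[-2,0,0],[-2.4,0,0],[-2.8,0,-0.1],[-3.2,0,-0.2],[-3.5,0,-0.3]], "twist": [[0,0,0],[0,0,0],[0,0,0],[0,0,0],[0,0,0],[0,0,0],[0,0,0],[0,0,0],[0,0,0],[0,0,0]]}}

```text
clock: 8.88
tcp_pos: [0.5381, -0.0379, 0.1934]
orientation: [0.157, 1.568, -0.191]
ft_force: [0.1, 0.8, -0.1]
opening: -0.0001
```

Call:
{"fn": "play_rows", "kwargs": {"hand": [1,1,1,1], "delta_pos": [[-0.4,0,-0.1],[-0.8,0,-0.2],[-0.8,0,-0.2],[-0.8,0,-0.2]], "twist": [[0,0,0],[0,0,0],[0,0,0],[0,0,0]]}}

```text
clock: 9.22
tcp_pos: [0.5068, -0.0383, 0.1848]
orientation: [0.16, 1.569, -0.188]
ft_force: [-0.4, 0.2, 0.6]
opening: 0.0
```

```bash
cat > look.py <<'E'
from h import *
import sys
print(get_obs()["tcp_pos"],get_obs()["clock"])
for n in ("scene","top"):
    k=cam(n);im,d=grab_frame(n);P=cloud(d,k);i=im.astype(int);np.savez(n+"L.npz",im=im,d=d,P=P)
    b=(i[...,0]>i[...,2]+60)&(d>0)&(abs(P[...,0]-.54)<.1)&(abs(P[...,1]+.042)<.06)&(P[...,2]>.09)
    r=(i[...,2]>i[...,0]+60)&(i[...,2]>i[...,1]+60)&(d>0)&(abs(P[...,0]-.54)<.15)&(abs(P[...,1]+.042)<.06)&(P[...,2]>.06)
    for c,m in (("blue",b),("red",r)):
        if m.any(): X=P[m];print(n,c,m.sum(),X.mean(0).round(3),X.min(0).round(3),X.max(0).round(3))
    t=b&(P[...,2]>.126)
    if t.sum()>4: print(n,"wing",P[t].mean(0).round(4),cv2.minAreaRect((P[t][:,:2]*1000).astype(np.float32)))
s=np.load("sceneL.npz")["im"][100:200,290:440];t=np.load("topL.npz")["im"][150:270,320:460]
cv2.imwrite("pics/"+sys.argv[1],np.hstack([cv2.resize(s,(450,300),interpolation=2),cv2.resize(t,(350,300),interpolation=2)]))
E
python3 look.py l4.png
```

```text
[ 0.50684443 -0.0382675   0.18481226] 9.2167
scene blue 428 [ 0.531 -0.03   0.154] [ 0.498 -0.08   0.106] [0.583 0.003 0.167]
scene red 32 [ 0.485 -0.039  0.167] [ 0.478 -0.062  0.159] [ 0.492 -0.025  0.173]
scene wing [ 0.5303 -0.0296  0.1544] ((529.290283203125, -34.21946716308594), (77.72418975830078, 62.109676361083984), 55.84679412841797)
top blue 119 [ 0.506 -0.038  0.419] [ 0.44  -0.097  0.122] [0.556 0.018 0.569]
top wing [ 0.506  -0.0381  0.4211] ((497.55975341796875, -36.93505859375), (120.83927917480469, 81.83313751220703), 65.76615905761719)
```

View pics/l4.png

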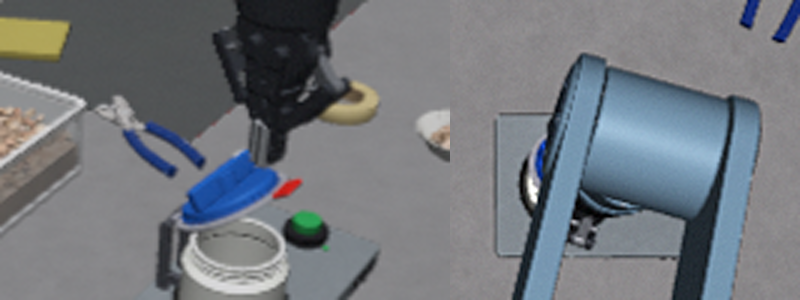

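Call:
{"fn": "play_rows", "kwargs": {"hand": [1,1,1,1,1,1,1,1], "delta_pos": [[0,0,0.5],[0,0,1.5],[-0.5,0,2.2],[-1.5,0,2.2],[-2.0,0,2.2],[-2,0,2.2],[-2,0,2.2],[-2,0,2.2]], "twist": [[0,0,0],[0,0,0],[0,0,0.12],[0,0,0.24],[0,0,0.33],[0,0,0.33],[0,0,0.33],[0,0,0.33]]}}

```text
clock: 9.98
tcp_pos: [0.4276, -0.0388, 0.272]
orientation: [-0.241, 1.569, -0.261]
ft_force: [0.4, 0.2, -0.4]
opening: 0.0
```

```bash
cat > wl.py <<'E'
from h import *
import sys
o=get_obs();k=cam("wrist");im,d=grab_frame("wrist");P=cloud(d,k);i=im.astype(int);cv2.imwrite("pics/"+sys.argv[1],im)
print(o["clock"],o["tcp_pos"],R.from_euler('xyz',o["orientation"]).as_matrix()[:,2].round(3),o["joints"][5])
near=(d>0)&(abs(P[...,0]-.52)<.1)&(abs(P[...,1]+.042)<.09)
b=(i[...,0]>i[...,2]+50)&near&(P[...,2]>.09)
r=(i[...,2]>i[...,0]+60)&(i[...,2]>i[...,1]+60)&near
for c,m in (("blue",b),("red",r),("wing",b&(P[...,2]>.127)&(P[...,2]<.145)),("flat",b&(P[...,2]>.108)&(P[...,2]<.122))):
    if m.sum()>4: X=P[m];print(c,m.sum(),X.mean(0).round(4),X.min(0).round(3),X.max(0).round(3),cv2.minAreaRect((X[:,:2]*1000).astype(np.float32)))
g=(i[...,1]>i[...,2]+60)&(i[...,1]>i[...,0]+40)&(d>0)&(P[...,2]>.045)
if g.any(): print("green",g.sum(),P[g].mean(0),P[g].min(0),P[g].max(0))
E
python3 wl.py w5.png;python3 look.py l5.png
```

```text
9.9833 [ 0.42756771 -0.03880551  0.2720375 ] [ 1.    -0.021  0.002] -0.3480812314081245
blue 6939 [ 0.5205 -0.0388  0.1196] [ 0.479 -0.088  0.104] [0.569 0.001 0.137] ((524.0004272460938, -43.04832458496094), (88.1739273071289, 89.32743072509766), 74.23787689208984)
red 461 [ 0.4669 -0.0398  0.1065] [ 0.459 -0.071  0.039] [ 0.483 -0.027  0.11 ] ((469.73590087890625, -49.721458435058594), (21.22623062133789, 45.915557861328125), 6.3721089363098145)
wing 1424 [ 0.522  -0.0385  0.1335] [ 0.511 -0.081  0.127] [ 0.534 -0.002  0.137] ((522.6846313476562, -41.63642883300781), (23.276643753051758, 78.70780181884766), 0.7901725769042969)
flat 5279 [ 0.5201 -0.0389  0.1159] [ 0.479 -0.085  0.108] [0.567 0.001 0.122] ((522.8148193359375, -41.74322509765625), (86.17914581298828, 86.11152648925781), 10.128077507019043)
green 434 [ 0.50813816 -0.16897484  0.0585745 ] [ 0.45185656 -0.18821951  0.04760694] [ 0.52435908 -0.02802013  0.31834266]
[ 0.42753126 -0.0387807   0.27170668] 10.0333
scene blue 585 [ 0.517 -0.031  0.118] [ 0.479 -0.08   0.105] [0.562 0.003 0.135]
scene red 42 [ 0.465 -0.038  0.105] [ 0.458 -0.052  0.102] [ 0.474 -0.026  0.108]
scene wing [ 0.5202 -0.034   0.1315] ((520.1116333007812, -38.125579833984375), (76.31371307373047, 21.022415161132812), 88.91259002685547)
top blue 717 [ 0.524 -0.031  0.14 ] [ 0.44  -0.073  0.101] [0.567 0.018 0.639]
top red 14 [ 0.468 -0.031  0.106] [ 0.461 -0.035  0.102] [ 0.474 -0.029  0.111]
top wing [ 0.5113 -0.0259  0.2293] ((485.8460693359375, -17.429893493652344), (51.45386505126953, 107.72732543945312), 73.16433715820312)
```

View pics/w5.png

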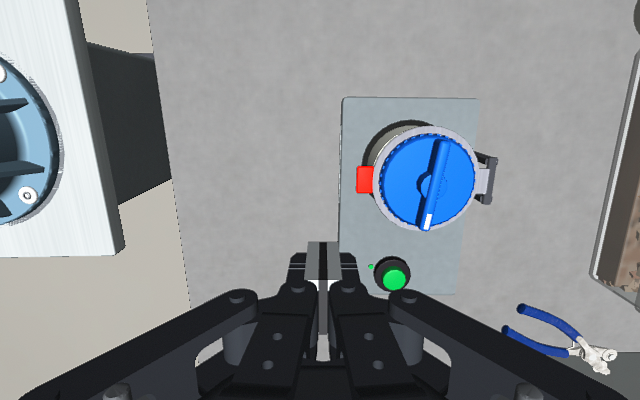

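```bash
cat >> wl.py <<'E'
m=b&(P[...,2]>.1325)&(P[...,2]<.142);X=P[m][:,:2];c=X.mean(0);u,s,v=np.linalg.svd(X-c)
print("bar top",m.sum(),c.round(4),"dir deg",np.degrees(np.arctan2(v[0][1],v[0][0])),np.ptp((X-c)@v[0]),np.ptp((X-c)@v[1]))
E
python3 wl.py w6.png
```

```text
10.1333 [ 0.42723154 -0.03864347  0.27120232] [ 1.   -0.02 -0.  ] -0.3489663636304259
blue 6967 [ 0.5205 -0.0388  0.1196] [ 0.48  -0.091  0.102] [0.569 0.001 0.137] ((524.2926025390625, -42.62754821777344), (87.84830474853516, 89.5221939086914), 41.50699996948242)
red 475 [ 0.4669 -0.0396  0.1068] [ 0.459 -0.072  0.039] [ 0.482 -0.027  0.109] ((468.7696838378906, -49.856048583984375), (19.0797119140625, 47.48847198486328), 9.010710716247559)
wing 1428 [ 0.522  -0.0383  0.1335] [ 0.511 -0.081  0.127] [ 0.534 -0.002  0.137] ((522.3930053710938, -41.478878021240234), (22.550655364990234, 78.3628158569336), 0.7100563049316406)
flat 5309 [ 0.5201 -0.0389  0.1158] [ 0.48  -0.088  0.108] [0.566 0.001 0.122] ((523.0665283203125, -41.946285247802734), (86.6393814086914, 87.18738555908203), 77.8478775024414)
green 430 [ 0.50769027 -0.16759847  0.06038548] [ 0.45030361 -0.18990715  0.0476649 ] [ 0.52423091 -0.02779411  0.31814231]
bar top 1016 [ 0.5228 -0.0382] dir deg -99.80257168512634 0.07905725507987318 0.02105840378925393
```

Call:
{"fn": "play_rows", "kwargs": {"hand": [0.1,0.1,0.1,0.1,0.1,0.1,0.1,0.1], "delta_pos": [[0.8,0,0],[1.6,-0.07,-0.3],[2.39,-0.07,-1],[2.39,-0.07,-1.9],[2.39,-0.07,-2.8],[2.39,-0.07,-3.4],[2.39,-0.07,-3.77],[2.39,-0.07,-3.77]], "twist": [[0,0,-0.1],[0,0,-0.15],[0,0,-0.15],[0,0,-0.15],[0,0,-0.15],[0,0,-0.15],[0,0,-0.15],[0,0,-0.15]]}}

```text
clock: 10.85
tcp_pos: [0.5206, -0.0408, 0.1168]
orientation: [2.975, 1.565, 2.806]
ft_force: [-0.1, -0.1, 0.6]
opening: 0.0385
```

Call:
{"fn": "play_rows", "kwargs": {"hand": [1,1,1,1,1,1], "delta_pos": [[0,0,0],[0,0,0],[0,0,0],[0,0,0],[0,0,0],[0,0,0]], "twist": [[0,0,0],[0,0,0],[0,0,0],[0,0,0],[0,0,0],[0,0,0]], "grip_force": 40}}

```text
clock: 11.35
tcp_pos: [0.5226, -0.0414, 0.1211]
orientation: [0.041, 1.569, -0.128]
ft_force: [3.9, 1.0, -5.1]
opening: 0.0216
```

Call:
{"fn": "play_rows", "kwargs": {"hand": [1,1,1], "delta_pos": [[0,0,0],[0,0,0],[0,0,0]], "twist": [[0,0,0],[0,0,0],[0,0,0]]}}

```text
clock: 11.6
tcp_pos: [0.5226, -0.0414, 0.1209]
orientation: [0.044, 1.569, -0.126]
ft_force: [5.2, 1.4, -3.7]
opening: 0.0222
```

```bash
python3 wl.py w7.png; python3 -c "
from h import *;o=get_obs();print(o['ft_force'],o['ft_torque'],o['opening'])"
```

```text
11.6 [ 0.52256215 -0.04142043  0.1209293 ] [ 0.986 -0.168  0.001] -0.13693407897343282
blue 18530 [ 0.5252 -0.0306  0.121 ] [ 0.478 -0.089  0.096] [0.585 0.002 0.206] ((523.2408447265625, -43.063018798828125), (88.7254867553711, 88.85618591308594), 46.367271423339844)
red 1391 [ 0.4674 -0.0392  0.1072] [ 0.422 -0.107 -0.001] [ 0.475 -0.027  0.11 ] ((453.23516845703125, -69.32090759277344), (93.6256103515625, 23.38317108154297), 64.23889923095703)
wing 4973 [ 0.5242 -0.0365  0.1342] [ 0.5   -0.081  0.127] [ 0.548 -0.002  0.145] ((525.445068359375, -40.80046844482422), (44.56302261352539, 73.21820831298828), 16.424388885498047)
flat 13142 [ 0.5255 -0.0286  0.1161] [ 0.479 -0.086  0.108] [0.568 0.002 0.122] ((523.7099609375, -40.37520980834961), (84.21260070800781, 85.01345825195312), 33.35702133178711)
green 22 [ 0.50943137 -0.14647618  0.06296135] [ 0.50365837 -0.1589667   0.04840161] [ 0.51967407 -0.03141107  0.1949623 ]
bar top 4099 [ 0.5242 -0.0365] dir deg -99.40891821868436 0.0799967025326893 0.049352509449444706
[ 4.97780846  1.20852389 -4.90942712] [ 0.13139293 -0.69270599  0.06303402] 0.02168716353446611
```

View pics/w7.png

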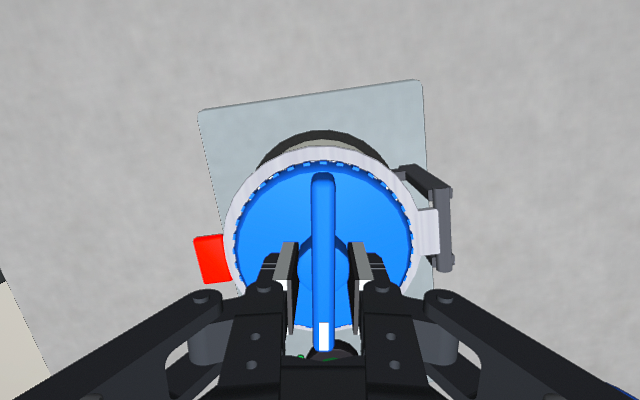

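Call:
{"fn": "play_rows", "kwargs": {"hand": [0.3,0.3,0.3,1,1,1,1,1,1], "delta_pos": [[0,0,0],[0,0,0.17],[0,0,0.17],[0,0,0.17],[0,0,0.17],[0,0,0.17],[0,0,0.17],[0,0,0.17],[0,0,0.17]], "twist": [[0,0,0],[0,0,0],[0,0,0],[0,0,0],[0,0,0],[0,0,0],[0,0,0],[0,0,0],[0,0,0]]}}

```text
clock: 12.4
tcp_pos: [0.5226, -0.0417, 0.1285]
orientation: [-0.319, 1.569, -0.488]
ft_force: [-2.3, 0.6, 5.2]
opening: 0.0204
```

Call:
{"fn": "play_rows", "kwargs": {"hand": [0.3,0.3,0.3,0.3,0.3], "delta_pos": [[0,0,0],[0,0,0.1],[-0.12,-0.69,0.1],[-0.12,-0.69,-0.18],[-0.12,-0.69,-0.18]], "twist": [[0,0,0],[0,0,0],[0,0,0],[0,0,0],[0,0,0]]}}

```text
clock: 12.82
tcp_pos: [0.516, -0.0694, 0.1186]
orientation: [2.982, 1.568, 2.811]
ft_force: [-1.0, 1.0, -0.5]
opening: 0.0297
```

Call:
{"fn": "play_rows", "kwargs": {"hand": [1,1,1,1,1,1,1], "delta_pos": [[0,0,0],[0,0,0],[0,0,0],[0,0,0],[0,0,0],[0,0,0],[0,0,0]], "twist": [[0,0,0],[0,0,0],[0,0,0],[0,0,0],[0,0,0],[0,0,0],[0,0,0]]}}

```text
clock: 13.4
tcp_pos: [0.5176, -0.0688, 0.1202]
orientation: [0.265, 1.57, 0.096]
ft_force: [6.1, -0.6, -5.0]
opening: 0.0086
```

```bash
python3 - <<'E'
from h import *
o=get_obs();print(o["tcp_pos"],o["opening"])
c=np.array([.5227,-.0418]);p=c+.028*np.array([np.cos(np.radians(-99.6)),np.sin(np.radians(-99.6))])-c
for k in range(1,18):
    a=-.12*k;q=np.array([[np.cos(a),-np.sin(a)],[np.sin(a),np.cos(a)]])@p-p
    print(round(a,2),(q/.04).round(3))
E
```

```text
[ 0.51760474 -0.06877208  0.12015929] 0.008647077357285538
-0.12 [-0.082  0.019]
-0.24 [-0.161  0.048]
-0.36 [-0.236  0.085]
-0.48 [-0.306  0.132]
-0.6 [-0.369  0.186]
-0.72 [-0.426  0.248]
-0.84 [-0.475  0.316]
-0.96 [-0.516  0.39 ]
-1.08 [-0.547  0.468]
-1.2 [-0.569  0.549]
-1.32 [-0.581  0.632]
-1.44 [-0.583  0.716]
-1.56 [-0.575  0.799]
-1.68 [-0.557  0.881]
-1.8 [-0.529  0.961]
-1.92 [-0.492  1.036]
-2.04 [-0.446  1.106]
```

Call:
{"fn": "play_rows", "kwargs": {"hand": [1,1,1,1,1,1,1,1,1,1], "delta_pos": [[-0.08,0.02,0],[-0.16,0.05,0],[-0.24,0.085,0],[-0.31,0.13,0],[-0.37,0.19,0],[-0.43,0.25,0],[-0.475,0.32,0],[-0.515,0.39,0],[-0.55,0.47,0],[-0.57,0.55,0]], "twist": [[0,0,-0.12],[0,0,-0.24],[0,0,-0.36],[0,0,-0.48],[0,0,-0.6],[0,0,-0.72],[0,0,-0.84],[0,0,-0.96],[0,0,-1.08],[0,0,-1.2]]}}

```text
clock: 14.23
tcp_pos: [0.4948, -0.0463, 0.1203]
orientation: [1.913, 1.569, 0.539]
ft_force: [5.6, 2.6, -5.2]
opening: 0.0088
```

Call:
{"fn": "play_rows", "kwargs": {"hand": [1,1,1,1], "delta_pos": [[-0.012,0.083,0],[-0.014,0.167,0],[-0.014,0.167,0],[-0.014,0.167,0]], "twist": [[0,0,-0.12],[0,0,-0.24],[0,0,-0.24],[0,0,-0.24]]}}

```text
clock: 14.57
tcp_pos: [0.4942, -0.0398, 0.1204]
orientation: [2.066, 1.57, 0.459]
ft_force: [5.4, 1.7, -3.3]
opening: 0.0085
```

```bash
python3 wl.py w8.png; python3 -c "
from h import *;o=get_obs();print(o['ft_force'],o['ft_torque'],o['opening'])"
```

```text
14.5667 [ 0.49424023 -0.03976522  0.12036518] [-0.036 -0.999 -0.001] 1.2854355749498634
blue 25229 [ 0.53   -0.0421  0.1202] [ 0.484 -0.087  0.105] [0.567 0.003 0.142] ((525.6727905273438, -41.89387893676758), (82.64472961425781, 90.35327911376953), 2.1002206802368164)
red 278 [ 0.4656 -0.0399  0.1098] [ 0.46  -0.045  0.106] [ 0.489 -0.034  0.149] ((474.91015625, -39.969974517822266), (11.002982139587402, 29.25084686279297), 88.61489868164062)
wing 5633 [ 0.5287 -0.042   0.1343] [ 0.484 -0.059  0.127] [ 0.563 -0.023  0.142] ((523.0562133789062, -37.053260803222656), (77.94978332519531, 35.27121353149414), 10.65572738647461)
flat 19434 [ 0.5304 -0.0421  0.1162] [ 0.485 -0.086  0.108] [0.567 0.003 0.122] ((526.0241088867188, -41.7361946105957), (81.79046630859375, 89.08958435058594), 0.5652216672897339)
green 1713 [ 0.51010764 -0.1692774   0.05731561] [ 0.49279562 -0.19184581  0.04720255] [ 0.5227603  -0.15666386  0.06090365]
bar top 4779 [ 0.5292 -0.0421] dir deg 178.01606314266292 0.0790461966857573 0.036172560270628366
[ 5.35848587  1.57866927 -3.206458  ] [ 0.40527242 -0.68243426  0.2024306 ] 0.008637954127617567
```

Call:
{"fn": "play_rows", "kwargs": {"hand": [1,1,1,1], "delta_pos": [[0.003,0.042,0],[0.008,0.083,0],[0.008,0.083,0],[0.008,0.083,0]], "twist": [[0,0,-0.06],[0,0,-0.12],[0,0,-0.12],[0,0,-0.12]]}}

```text
clock: 14.95
tcp_pos: [0.4944, -0.0389, 0.1206]
orientation: [0.2, 1.566, -1.523]
ft_force: [2.3, -7.5, -1.1]
opening: 0.009
```

```bash
python3 wl.py w8.png|egrep "bar|^1"; python3 -c "
from h import *;o=get_obs();print(o['ft_force'],o['ft_torque'],o['opening'])"
```

```text
14.95 [ 0.49438808 -0.03886626  0.12061907] [-0.151 -0.988  0.004] 1.4093253552018552
bar top 4826 [ 0.5295 -0.0422] dir deg 177.0846275068934 0.07951604541114687 0.035738582268140445
[ 2.4139221  -8.11197106 -1.17669705] [-1.24242344 -0.34911466  1.71837642] 0.009030668768671186
```

Call:
{"fn": "play_rows", "kwargs": {"hand": [0.5,0.5,0.5,0.5,0.5,1,1,1,1,1], "delta_pos": [[0,0,0],[0,0,0],[0,0,0.4],[0,0,1],[0,0,1.5],[0,0,1.5],[0,0,1.5],[0,0,1.5],[0,0,1.5],[0,0,1.5]], "twist": [[0,0,0.04],[0,0,0.04],[0,0,0.04],[0,0,0.04],[0,0,0.04],[0,0,0.12],[0,0,0.12],[0,0,0.12],[0,0,0.12],[0,0,0.12]]}}

```text
clock: 15.83
tcp_pos: [0.4934, -0.0367, 0.1792]
orientation: [-1.847, 1.569, 2.826]
ft_force: [-0.4, 0.5, -0.6]
opening: 0.0
```

```bash
python3 wl.py w9.png
```

```text
15.8333 [ 0.49335013 -0.03668774  0.17915853] [-0.039 -0.999 -0.001] 1.295527187185299
blue 14741 [ 0.5264 -0.0419  0.1194] [ 0.475 -0.086  0.105] [0.567 0.003 0.137] ((522.2617797851562, -42.20989990234375), (88.4928970336914, 89.3636245727539), 51.47708511352539)
red 191 [ 0.4719 -0.0452  0.1094] [ 0.463 -0.053  0.105] [ 0.505 -0.028  0.189] ((484.8100280761719, -44.946807861328125), (27.153907775878906, 37.99447250366211), 73.72731018066406)
wing 2874 [ 0.5272 -0.042   0.134 ] [ 0.484 -0.054  0.127] [ 0.563 -0.03   0.137] ((523.6858520507812, -41.941131591796875), (23.26390266418457, 78.06139373779297), 77.43457794189453)
flat 11764 [ 0.5262 -0.0419  0.1159] [ 0.479 -0.086  0.108] [0.567 0.001 0.122] ((523.4666748046875, -42.34264373779297), (87.23954010009766, 86.43894958496094), 85.1712646484375)
green 1046 [ 0.50984729 -0.16972914  0.05756952] [ 0.49598915 -0.19022027  0.04708797] [ 0.52284717 -0.15717567  0.06016124]
bar top 2307 [ 0.528 -0.042] dir deg 178.01246094402003 0.07904016455221166 0.02083690494619897
```

View pics/w9.png

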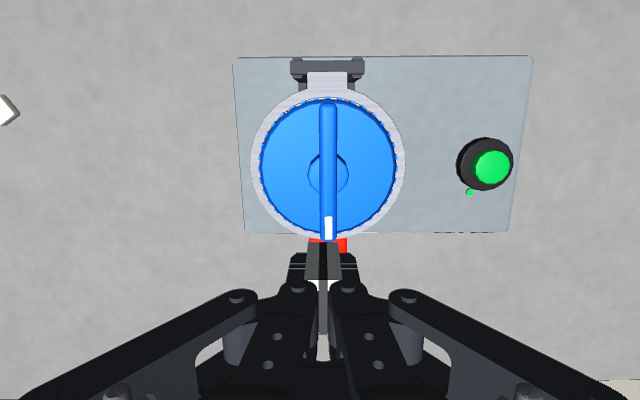

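Call:
{"fn": "play_rows", "kwargs": {"hand": [1,1,1,1,1,1,1,1,1], "delta_pos": [[0.1,-0.9,0],[0.2,-1.8,0],[0.3,-2.7,0],[0.39,-3.36,-0.4],[0.39,-3.36,-1.3],[0.39,-3.36,-2.2],[0.39,-3.36,-2.75],[0.39,-3.36,-2.75],[0.39,-3.36,-2.75]], "twist": [[0,0,0],[0,0,0],[0,0,0],[0,0,0],[0,0,0],[0,0,0],[0,0,0],[0,0,0],[0,0,0]]}}

```text
clock: 16.63
tcp_pos: [0.5086, -0.1707, 0.0687]
orientation: [-2.081, 1.567, 2.593]
ft_force: [0.2, 0.1, 1.5]
opening: -0.0
```

Call:
{"fn": "play_rows", "kwargs": {"hand": [1,1,1,1,1], "delta_pos": [[0,0,-0.15],[0,0,-0.3],[0,0,-0.4],[0,0,-0.43],[0,0,-0.43]], "twist": [[0,0,0],[0,0,0],[0,0,0],[0,0,0],[0,0,0]]}}

```text
clock: 17.05
tcp_pos: [0.511, -0.1719, 0.054]
orientation: [1.095, 1.568, -0.514]
ft_force: [1.2, -0.7, 3.1]
opening: -0.0002
```

3.1 N so far: the button is partly down. I'll go on to the bottom.

Call:
{"fn": "play_rows", "kwargs": {"hand": [1,1,1,1,1], "delta_pos": [[0,0,-0.06],[0,0,-0.12],[0,0,-0.15],[0,0,-0.15],[0,0,-0.15]], "twist": [[0,0,0],[0,0,0],[0,0,0],[0,0,0],[0,0,0]]}}

```text
clock: 17.47
tcp_pos: [0.5113, -0.1721, 0.0515]
orientation: [0.943, 1.568, -0.665]
ft_force: [-10.6, 6.0, 37.6]
opening: 0.0002
```

Call:
{"fn": "play_rows", "kwargs": {"hand": [1,1,1,1,1,1,1,1,1,1], "delta_pos": [[0,0,0.5],[0,0,1.5],[0,0,2.5],[0,0,3.5],[-1,0,4],[-2,0,4],[-3,0,4],[-3,0,4],[-3,0,4],[-3,0,4]], "twist": [[0,0,0],[0,0,0],[0,0,0],[0,0,0],[0,0,0],[0,0,0],[0,0,0],[0,0,0],[0,0,0],[0,0,0]]}}

```text
clock: 18.3
tcp_pos: [0.3899, -0.1716, 0.2072]
orientation: [1.08, 1.57, -0.529]
ft_force: [-0.0, 0.3, 0.1]
opening: -0.0003
```

```bash
python3 wl.py w10.png; python3 look.py l10.png | grep -v top
```

```text
18.3 [ 0.38990341 -0.1715558   0.20718417] [-0.039 -0.999  0.   ] 0.9148535177677531
blue 8727 [ 0.506  -0.0472  0.1191] [ 0.48  -0.086  0.103] [0.528 0.006 0.137] ((503.531005859375, -39.742916107177734), (91.54448699951172, 46.82233810424805), 88.92981719970703)
red 906 [ 0.4672 -0.0408  0.1063] [ 0.459 -0.054  0.035] [0.48  0.015 0.109] ((468.4313049316406, -19.280475616455078), (68.47833251953125, 17.706653594970703), 85.98474884033203)
wing 1691 [ 0.506  -0.044   0.1329] [ 0.483 -0.054  0.127] [ 0.523 -0.029  0.137] ((502.7534484863281, -40.85267639160156), (24.746248245239258, 38.706180572509766), 87.50688934326172)
flat 6504 [ 0.5062 -0.0475  0.1156] [ 0.48  -0.086  0.108] [0.527 0.002 0.122] ((503.2322998046875, -41.45589065551758), (88.0244140625, 46.28279495239258), 88.79867553710938)
green 1016 [ 0.5088539  -0.1717358   0.05791885] [ 0.49562772 -0.1851465   0.05475316] [ 0.52280606 -0.1582307   0.06073508]
bar top 1050 [ 0.5051 -0.0428] dir deg 179.27800791294163 0.03758449619968959 0.018657526497212147
[ 0.39040932 -0.17165612  0.20718722] 18.35
scene blue 586 [ 0.519 -0.028  0.119] [ 0.479 -0.081  0.105] [0.563 0.002 0.135]
scene red 41 [ 0.465 -0.037  0.106] [ 0.457 -0.052  0.103] [ 0.474 -0.025  0.107]
scene wing [ 0.5209 -0.0381  0.131 ] ((520.189697265625, -40.17470169067383), (23.2080135345459, 78.28923034667969), 77.4845199584961)
```

View pics/w10.png

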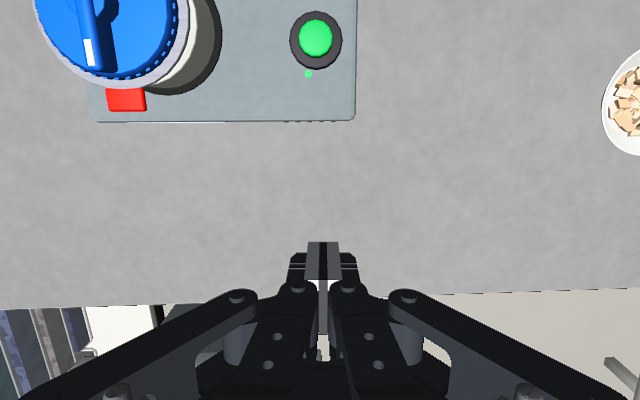

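```bash
python3 -c "
from rig import *
print(job_done(), get_obs()['clock'])"
```

```text
the job is handed in; nothing more can be done
the job is handed in; nothing more can be done
```

I put the gold tile in the pot, shut the lid, turned the cap to its stop, then pressed and released the start button. I handed the job in at about 18 s; it gives no verdict.

**Last checks**
- **Tile:** before the lid was shut, the wrist and top cameras put it at the pot's centre, with its top at 48 mm. That fits it lying flat on the floor. The scene camera could not see it there.
- **Lid:** it is level, with the tab at about 106 mm, and the top of the wing bar is near the 135 mm expected when shut.
- **Cap:** the wing bar lies at about 178°, with the white mark over the red tab. At the stop the torque jumped from 0.2 to 1.7 N m while the bar moved only about 1°.
- **Button:** it bottomed out and is back up, with its top at 58 mm.
- **Gripper:** it is clear of everything, with forces near zero.
- **Other tiles and jars:** nothing was moved near them, but I did not measure them again at the end.

**What went less well**
- My first two grips on the cap caught its central hub (opening about 21 mm), so I gripped the marked wing off-centre instead.
- The button press peaked at about 38 N on the fingertips, more than the 5 N needed and just under the 40 N limit that applies to the arm and gripper body.
- The last wrist picture gave 179.3° for the bar, but it showed only part of it, so I trust the earlier 178.0°.

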